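Shut and lock the blade guard of the strap cutter

ROBOT

A 6-joint arm with a two-finger parallel gripper is mounted at the origin on the work surface. World frame = base frame: x ahead of the robot, y to its left, z up, the work surface at z = 0. Lengths are in mm, angles in rad, forces in N, time in s.
With the tool pointing down it reaches from about 275 to 750 mm from the base axis. Payload 10.2 kg.
Tool frame: the origin (TCP) lies between the finger pads; the fingertips stand 17 mm ahead of it and the grasp point (between the pads) lies 2 mm behind it (tips_ahead is the distance from the TCP to the fingertips, in mm); z points along the fingers, y is the line along which they close (so a half turn about z gives the same grasp; the last joint's range is limited). The gripper opens to 85 mm and grips with 20 to 120 N. Pads are 22 mm wide; open, the fingers measure 114 mm over their backs; the gripper's body (76 mm by 85 mm) begins 54 mm behind the grasp point. The pads swing forward as they close: fully open they stand 13 mm farther back than shut.
Start: joints at [-1.383, 0.313, 1.498, -0, 1.331, -0.223], TCP at [209.643, -481.333, 248.294] pointing down, gripper open.
Joint ranges: [-2.94, 2.94], [-0.97, 2.17], [0.19, 2.56], [-1.23, 4.37], [0.02, 3.11], [-2.88, 2.88]. Speed limits (rad/s): [2.39, 2.39, 3.01, 3.14, 3.14, 3.14].

INTERFACE

Orientations are given as a unit quaternion [w, x, y, z].
In Python, from rig import sense, capture, finish_job, boxes_of, tips_ahead gives the robot as it stands.
- The arm moves only by the tool drive_tool, never from a script. Its argument "commands" is text: rows parted by semicolons, each of 7 numbers parted by spaces: the shift along the world's x, y, z in units of 0.1 m (1.0 is 0.1 m), then the turn, a rotation vector about the world's x, y, z in units of pi/4 rad (1.0 is pi/4 rad), then the opening in per cent of the stroke, from 0 (shut) to 100 (fully open). A call has 1 to 20 rows; each row shifts and turns the commanded pose from where the row before left it; what a row does not reach is not made up. A row lasts 1/12 s, in which the tool goes at most 41.7 mm and 7.16 degrees, less where a joint would pass 70% of its speed; a pose out of reach is approached as far as the arm can. A call with a number of a shift or a turn outside -1 to 1 is refused whole. A call with a gripper value outside its range is refused whole. The fingers move at their own pace and stop on an object; "force" is the grip in N (left out, the last holds). Time passes only in rows, so rows that do not move let the fingers close. It gives the time, the measured TCP pose, the force, the opening and the grip force at its end, in the units of the state.
- sense(): the state, without advancing time (a new reading comes with each control period).
- capture(name): name is "side" or "top" or "wrist"; returns a dict with "pixels" (480x640x3 uint8, blue, green, red), "fov_y" (degrees; the focal length in pixels is half the picture's height over the tangent of half this angle, whatever the lens; pixels are square), "cx", "cy" (the principal point, pixels), "position" and "attitude" of the camera in the world; the wrist camera has in their place "tool_from_camera" (4x4, takes a point from camera to tool coordinates, whose origin is the TCP and whose axes are the flange's). Camera axes: x right, y down, z forward; pixel columns grow to the right and rows downward; lengths in mm; the calibration is good to about 2 mm. The wrist camera is an equidistant fisheye: a pixel r from the principal point sees the ray r / f radians off the axis. A picture is of the moment at which its call begins: read the wrist's pose just before it. There is no depth.
- finish_job(): hands the job in; it is judged then, once.
Trained networks look in a picture, given as the dict that the camera call returned (one of the last four; its "shot" number tells which), for a name from the list of things; names that differ only in an ending like _2 or _b are one class to them, and where a whole thing is asked for, a point or a joint stands for the part that bears it (a point fixed in the world has none). Each returns a list of dicts, best first, with "confidence" (0 to 1); they miss things now and then, are a little off and sometimes report something else, mostly with a low value. They report only what shows in the picture. A call takes as long as a camera call. They do not tell look-alikes from the thing itself.
- boxes_of(picture, name): "position" ([column, row] in pixels, amid what is visible of it).
The state is a dict: "time_s": time; "joints": joint angles; "dq": joint speeds; "tau": joint torques, N m; "eef_pos": TCP position; "ee_rot": TCP orientation; "force": force on the tool from outside, world axes, zero at the start; "wrist_torque": the same for the moment, N m; "grip_width": opening from 0.0 (shut) to 1.0 (fully open); "grip_force": force on a finger pad.
Only numpy, scipy, OpenCV 4.12 (cv2) and the standard library are available. Lean on these libraries where they do the work, as an engineer would, in place of code of your own. Each camera call takes 0.05 s, during which the arm holds its last target. There are 200 camera calls.

TASK

Shut the yellow blade guard of the bench strap cutter and lock it: with the fingertips, push the red knob along the long leg of its L-shaped slot to the corner, then push it sideways into the short leg, fully to the end by the green mark. Only push the knob, gently, never pinch it or pull it upward, leave the other things on the bench alone, and finish with the hand clear.

Things in the scene. Friction and masses are not known exactly. Their poses are not given: they have to be found in the camera images.
- cutter: Fixed grey strap cutter. Origin at table level on the slot's centre line. Own frame, mm: housing x -92..65, y -50..70, aluminium top at z 36; low blade bed x 65..145 (31 high, blade at x 100). L slot 14 wide in the top: long leg along x, centred y 0, edges x -61..22; short leg from that +x end towards +y, centred x 15, edge y 39, green mark beyond. Red mark at the -x end.
- latch: Red knob, upright cylinder 26 mm dia, z 44 to 76 mm over the table, on a 10 mm pin in the slot. Origin on its axis at z 18 mm (underside of a 48 mm captive foot below the plate); z up, yaw meaningless. 4 mm vertical play: leans to 5 deg when pushed. 175-350 g, slides at a few N, stays where left. Cutter frame: starts x -48..-34 mm, y 0; stops at x 17 at the corner, y 34 at the end.
- guard (a joint): Yellow blade guard, drawn along the cutter's +x by the knob's foot: 0 m = open, grows as it slides out over the blade, about 0.050 m when the knob is at the corner. Lost motion up to 24 mm before the foot takes it along; light friction, no spring.
- slot_corner (a point): Point on the top plate's surface (z = 36 mm) where the centre lines of the two legs meet: cutter frame x = 15, y = 0 mm.
- slot_end (a point): Point on the top plate's surface where the pin's axis stands when fully home in the short leg: cutter frame x = 15, y = 34 mm. The pin has 2 mm of play to either side in the slot. The stops at the corner and here are rigid; over 35 N on the knob is too rough.
- knife: Yellow utility knife, blade in, lying flat, about 160 x 35 x 24 mm; origin on the table under its middle, x towards the nose. Bystander.
- pliers: Pliers with one red and one black handle, lying flat, about 185 x 65 x 16 mm; origin on the table under their middle, x towards the steel jaws. Bystander.
- jar: Amber glass jar with brass lid, 52 mm in diameter, 65 mm tall, standing; origin under its centre. Bystander.
- burnisher: Dark turned wooden edge burnisher, 40 mm in diameter, 92 mm tall, standing; origin under its centre. Bystander.
There are look-alikes about, which are no part of the job. What is shaped like the latch but grey, purple or turquoise is not meant.

How it is judged (in metres and radians):
On the way, in this order (a step that is already met when the one before it is completed fails the run):
1. the knob has been pushed along the long leg to the corner (within 6 mm), still in line with the long leg (x of latch in the frame of cutter above 0.009 m and y of latch in the frame of cutter below 0.009 m).
2. the knob is at the end of the short leg and the guard is out over the blade (x of latch in the frame of cutter between 0.009 and 0.021 m and y of latch in the frame of cutter above 0.029 m and value of joint guard above 0.042 m), for 0.2 s.
At the end, for the whole second after the job is handed in: The knob's axis is within 5 mm of the end of the short leg (cutter frame y over 29 mm, x 9 to 21 mm), the guard is out by more than 42 mm, and both are at rest (all of step 2 and linear speed of latch below 0.01 m/s and velocity of joint guard below 0.01 m/s); the robot touches nothing.
It fails at once if the knob is pulled up by more than 3 mm (z of latch in the frame of cutter above 0.021 m).
It fails at once if the knob is pinched or shoved with more than 35 N (contact force between the fingers and latch above 35 N).
It fails at once if one of the other things on the bench is moved by more than 15 mm (distance of any of knife, pliers, jar, burnisher from where it was at the start of the episode above 0.015 m).
It also fails if it takes over 35 s, if anything falls off the work surface, if the arm or the gripper's body presses on something with over 40 N, if the wrist force passes 120 N, or if a joint passes its speed limit or range.

## Working session

There is one attempt and no reset: what is moved stays moved. The work goes in short steps, Python scripts to look and compute and a tool call to move; the robot and the scene stay as the last step left them, time stands still between calls to the robot, and variables do not carry over. Pictures are saved under pics/ and viewed, at most 10 in all, crops included, and the job is handed in when it is done.

Besides the shell and the picture viewer there is one more tool, called as name(argument=value, ...) on one line, values as JSON. drive_tool: Moves the arm, as the interface text tells. Shifts and turns lie within -1 to 1; 1 stands for 0.1 m of shift or pi/4 rad of turn. Its arguments: {"type":"object","properties":{"commands":{"type":"string"},"force":{"type":"number"}},"required":["commands"]}

```bash
mkdir -p pics
python3 - <<'E'
from rig import *
import cv2
for n in("top","side"):
    c=capture(n); cv2.imwrite(f"pics/{n}0.png",c["pixels"])
    print(n,c["fov_y"],c["cx"],c["cy"],c["position"],c["attitude"])
    for k in("latch","cutter","knife","pliers","jar","burnisher"):
        print(k,[(b["position"],round(b["confidence"],2)) for b in boxes_of(c,k)])
print(sense()["time_s"],tips_ahead)
E
```

```text
top 43.571894750274744 319.25718780537284 239.18906960927723 [ 432.25546778   -7.84766679 1356.63384523] [-0.02354558  0.70746976 -0.7061923   0.01498596]
latch [([312.0, 306.1], 0.7), ([352.6, 318.6], 0.6), ([370.5, 226.2], 0.58)]
cutter [([294.2, 216.9], 0.91)]
knife [([177.9, 237.4], 0.61)]
pliers [([488.1, 275.7], 0.93)]
jar [([200.0, 169.1], 0.72), ([178.8, 240.3], 0.53)]
burnisher [([465.8, 156.4], 0.68)]
side 42.854205213633854 321.30610455339615 246.08350041612943 [ 348.02820789 1168.53163798  967.2027733 ] [ 0.02645625 -0.07318312  0.89266393 -0.44395429]
latch [([316.5, 238.9], 0.81), ([393.2, 257.4], 0.66), ([385.1, 280.0], 0.57), ([328.4, 255.8], 0.49)]
cutter [([295.4, 278.0], 0.98)]
knife [([300.2, 364.1], 0.78)]
pliers [([367.4, 194.0], 0.68)]
jar [([234.5, 329.3], 0.93)]
burnisher [([280.7, 187.1], 0.81)]
0.7 17.0
```

View pics/top0.png

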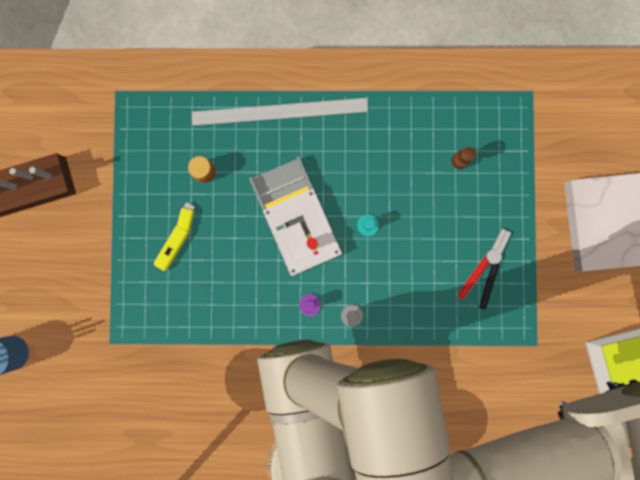

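View pics/side0.png

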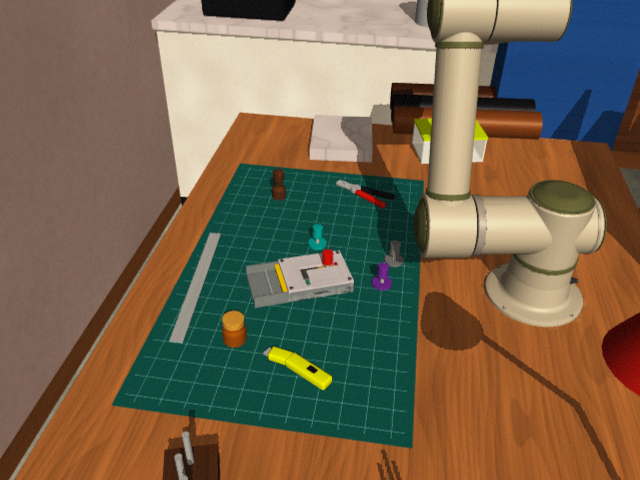

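Run:
```python
import cv2
t=cv2.imread("pics/top0.png")[150:340,230:430]
cv2.imwrite("pics/topc.png",cv2.resize(t,None,fx=3.1,fy=3.1,interpolation=cv2.INTER_CUBIC))
```

```text
(no output)
```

View pics/topc.png

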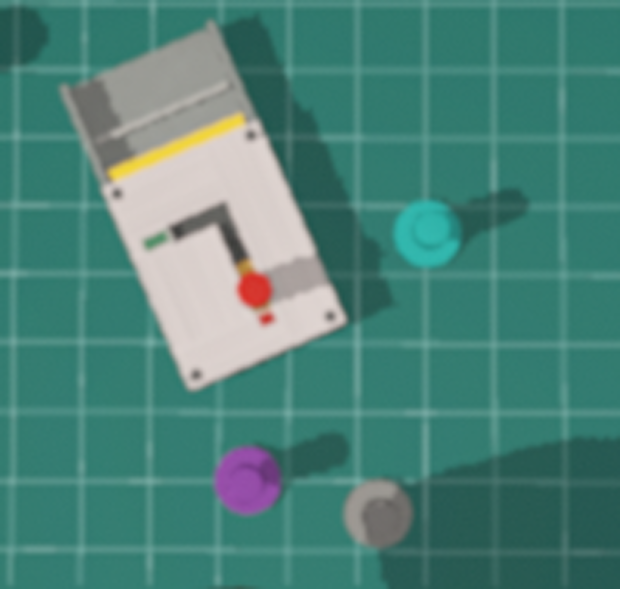

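The top picture shows the cutter at about (297,217), with its +x axis up-left and its short leg to the left. Candidates for the latch are red (312,243), purple (310,305), grey (352,316) and turquoise (368,226). The close crop confirms the red one: it sits in the slot by the red mark, so that is the latch.

```bash
cat > h.py <<'E'
import numpy as np
from scipy.spatial.transform import Rotation as R
from scipy.optimize import least_squares
def rot(q): return R.from_quat([q[1],q[2],q[3],q[0]]).as_matrix()
def ray_plane(c,px,z):
    f=240/np.tan(np.radians(c["fov_y"])/2)
    d=rot(c["attitude"])@np.array([(px[0]-c["cx"])/f,(px[1]-c["cy"])/f,1])
    p=np.array(c["position"]); return (p+d*(z-p[2])/d[2])[:2]
def fit(W,C):
    W=np.array(W);C=np.array(C,float)
    g=lambda v:(C@np.array([[np.cos(v[2]),np.sin(v[2])],[-np.sin(v[2]),np.cos(v[2])]])+v[:2]-W)
    s=least_squares(lambda v:g(v).ravel(),[*W.mean(0),0.4]); return s.x,g(s.x)
def tocut(v,p): 
    c,s=np.cos(v[2]),np.sin(v[2]); return np.array([[c,s],[-s,c]])@(np.array(p)-v[:2])
def toworld(v,p):
    c,s=np.cos(v[2]),np.sin(v[2]); return np.array([[c,-s],[s,c]])@np.array(p)+v[:2]
E
python3 - <<'E'
from h import *
from rig import *
c=capture("top")
u=lambda a:(a[0]/3.1+230-.35,a[1]/3.1+150-.35)
P=[(188,390),(346,322),(104,184),(258,118),(225,203),(170,235)]
C=[(-92,70),(-92,-50),(65,70),(65,-50),(22,-7),(15,39)]
v,r=fit([ray_plane(c,u(p),36) for p in P],C)
print(v,np.degrees(v[2]),r.round(1))
k=ray_plane(c,u((255,288)),76);print("knob",k,tocut(v,k))
for q in ((-40,0),(15,0),(15,34)): print(q,toworld(v,q))
for n,a,z in (("purp",(247,481),40),("grey",(380,517),40),("turq",(430,230),40)): w=ray_plane(c,u(a),z);print(n,w,tocut(v,w))
s=sense();print(s)
E
```

```text
[5.37076623e+02 4.29745255e+01 4.04592039e-01] 23.181416280490012 [[ 0.5 -0.6]
 [-0.6  1. ]
 [-1.7  0.6]
 [-1.9  0. ]
 [ 2.6 -0.7]
 [ 1.  -0.3]]
knob [494.88841058  23.41719068] [-46.48068841  -1.37120855]
(-40, 0) [500.30610037  27.22877468]
(15, 0) [550.86556893  48.87918203]
(15, 34) [537.48168075  80.13412623]
purp [360.53916527  29.5507046 ] [-167.56856787   57.15284767]
grey [335.60433274 -64.05211777] [-227.33640632  -19.07732822]
turq [537.99426067 -99.63935877] [ -55.29551659 -131.46089869]
{'time_s': 0.75, 'joints': array([-1.38343222e+00,  3.12871459e-01,  1.49769151e+00,  1.98187374e-05,
        1.33098978e+00, -2.23404388e-01]), 'dq': array([ 5.93022088e-05, -7.67204090e-04, -1.35916711e-03,  6.93248474e-04,
       -6.04053721e-04, -4.43507444e-04]), 'tau': array([-6.55383683e-04, -4.12126887e+01, -2.59886491e+01, -2.21804148e-04,
        5.86557289e-04,  2.76536059e-05]), 'eef_pos': array([ 209.63302744, -481.34257659,  248.31198595]), 'ee_rot': array([2.01224458e-05, 9.78983172e-01, 2.03941040e-01, 9.26476308e-06]), 'force': array([ 0.34809968, -1.28966334, -0.64101985]), 'wrist_torque': array([-0.03943529, -0.03326335, -0.01939577]), 'grip_force': 0.0, 'grip_width': 1.003375202345639}
```

drive_tool(commands="0.122 0.244 -0.04 0 0 0 0;0.122 0.244 -0.04 0 0 0 0;0.122 0.244 -0.04 0 0 0 0;0.122 0.244 -0.04 0 0 0 0;0.122 0.244 -0.04 0 0 0 0;0.122 0.244 -0.04 0 0 0 0;0.122 0.244 -0.04 0 0 0 0;0.122 0.244 -0.04 0 0 0 0;0.122 0.244 -0.04 0 0 0 0;0.122 0.244 -0.04 0 0 0 0;0.122 0.244 -0.04 0 0 0 0;0.122 0.244 -0.04 0 0 0 0;0.122 0.244 -0.04 0 0 0 0;0.122 0.244 -0.04 0 0 0 0;0.122 0.244 -0.04 0 0 0 0;0.122 0.244 -0.04 0 0 0 0;0.122 0.244 -0.04 0 0 0 0;0.122 0.244 -0.04 0 0 0 0;0.122 0.244 -0.04 0 0 0 0;0.122 0.244 -0.04 0 0 0 0", force=20)

```text
time_s: 2.42
eef_pos: [454.1, 8.0, 168.2]
ee_rot: [0.0, 0.979, 0.204, 0.0]
force: [0.8, -0.6, 0.1]
grip_width: 0.003
grip_force: 0.0
```

Run:
```python
from rig import *
import cv2
s=sense();c=capture("wrist");cv2.imwrite("pics/w1.png",c["pixels"])
print(s["eef_pos"],s["ee_rot"],s["force"],s["time_s"],c["fov_y"],c["cx"],c["cy"],c["tool_from_camera"])
print([(b["position"],b["confidence"]) for b in boxes_of(c,"latch")])
```

```text
[454.12544703   8.03712726 168.20432141] [8.16788650e-05 9.78967279e-01 2.04017244e-01 1.55052813e-04] [ 0.7536606  -0.64111503  0.07513205] 2.4167 65.70646984690485 323.3331171713179 238.62513198624862 [[ 3.96493464e-04 -9.66060781e-01 -2.58314558e-01  6.47479127e+01]
 [ 9.99999508e-01  1.48204414e-04  9.80660169e-04  5.04822823e-02]
 [-9.09093971e-04 -2.58314819e-01  9.66060364e-01 -1.26116374e+02]
 [ 0.00000000e+00  0.00000000e+00  0.00000000e+00  1.00000000e+00]]
[([259.6, 311.1], 0.8), ([489.7, 186.9], 0.71), ([324.9, 170.2], 0.63), ([327.1, 379.1], 0.61)]
```

View pics/w1.png

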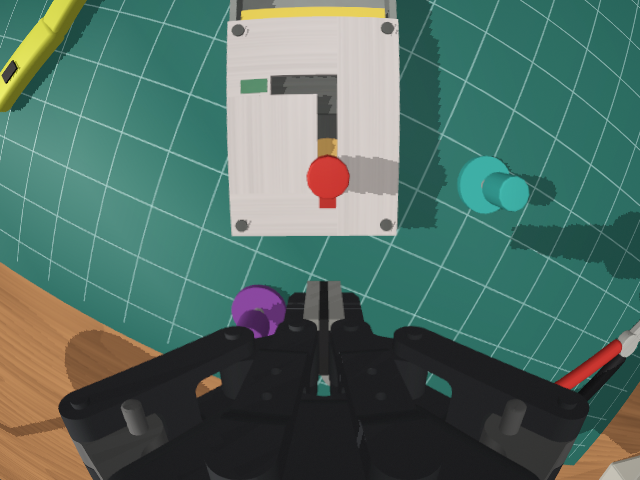

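The wrist view shows the red knob top at (328,176) and the plate corners at (232,236), (397,235), (399,19) and (227,22). The shut fingertips are at (323,283).

Run:
```python
from h import *
f=240/np.tan(np.radians(65.70647)/2);cx,cy=323.333,238.625
T=np.array([[3.96493464e-04,-9.66060781e-01,-2.58314558e-01,64.7479127],[9.99999508e-01,1.48204414e-04,9.80660169e-04,.0504822823],[-9.09093971e-04,-2.58314819e-01,9.66060364e-01,-126.116374],[0,0,0,1]])
Rt=rot([8.1678865e-05,.978967279,.204017244,1.55e-4]);p0=np.array([454.125,8.037,168.204])
def w(px,z):
    a=np.array([px[0]-cx,px[1]-cy]);r=np.hypot(*a);t=r/f
    d=Rt@T[:3,:3]@np.array([*(a/r*np.sin(t)),np.cos(t)]);o=p0+Rt@T[:3,3];return (o+d*(z-o[2])/d[2])[:2]
P=[(232,236),(397,235),(399,19),(227,22),(337,75),(271,86)]
C=[(-92,70),(-92,-50),(65,-50),(65,70),(22,-7),(15,39)]
v,r=fit([w(p,36) for p in P],C);print(v,np.degrees(v[2]),r.round(1))
k=w((328,176),76);print("knob",k,tocut(v,k),"tcp",tocut(v,p0[:2]))
for zt in(10,17,30):
  for x in (11,-11):
    q=T[:3,:3].T@(np.array([x,0,zt])-T[:3,3]);t=np.arccos(q[2]/np.linalg.norm(q));a=q[:2]/np.hypot(*q[:2])*t*f
    print(zt,x,a+[cx,cy])
```

```text
[5.37789794e+02 4.10860779e+01 4.17450102e-01] 23.91812900050776 [[-0.1 -0.4]
 [-0.3  0.1]
 [-0.5  0.6]
 [ 0.3 -0.5]
 [ 0.5 -0.2]
 [ 0.2  0.4]]
knob [496.09167747  23.03050813] [-45.43760606   0.40064216] tcp [-89.87925594   3.70927633]
10 11 [322.83533406 281.28889749]
10 -11 [322.84070354 330.25033262]
17 11 [322.84138853 275.03863712]
17 -11 [322.84546389 322.43725078]
30 11 [322.85154279 264.74946191]
30 -11 [322.85368758 309.40970484]
```

drive_tool(commands="0.015 -0.034 -0.128 0 0 0 0;0 0 -0.128 0 0 0 0;0 0 -0.128 0 0 0 0;0 0 -0.128 0 0 0 0;0 0 -0.128 0 0 0 0;0 0 -0.128 0 0 0 0;0 0 -0.128 0 0 0 0;0 0 -0.126 0 0 0 0;0 0 0 0 0 0 0;0.0457 0.0203 0 0 0 0 0;0.0457 0.0203 0 0 0 0 0;0.0457 0.0203 0 0 0 0 0;0.0274 0.0122 0 0 0 0 0;0.0274 0.0122 0 0 0 0 0;0.0274 0.0122 0 0 0 0 0;0.0274 0.0122 0 0 0 0 0")

```text
time_s: 3.85
eef_pos: [480.1, 14.4, 66.2]
ee_rot: [0.0, 0.979, 0.204, -0.0]
force: [-0.3, 0.2, 0.3]
grip_width: -0.003
grip_force: 0.3
```

drive_tool(commands="0.0274 0.0122 0 0 0 0 0;0.0274 0.0122 0 0 0 0 0;0.0274 0.0122 0 0 0 0 0;0.0274 0.0122 0 0 0 0 0")

```text
time_s: 4.18
eef_pos: [491.0, 19.2, 66.1]
ee_rot: [-0.0, 0.979, 0.204, -0.0]
force: [-1.8, -0.4, 0.1]
grip_width: -0.002
grip_force: 0.9
```

Run:
```python
from rig import *
import cv2
s=sense();c=capture("wrist");cv2.imwrite("pics/w2.png",c["pixels"]);print(s["eef_pos"],s["force"])
```

```text
[490.97615267  19.22446716  66.08298238] [-1.79118026 -0.37374965  0.1187219 ]
```

View pics/w2.png

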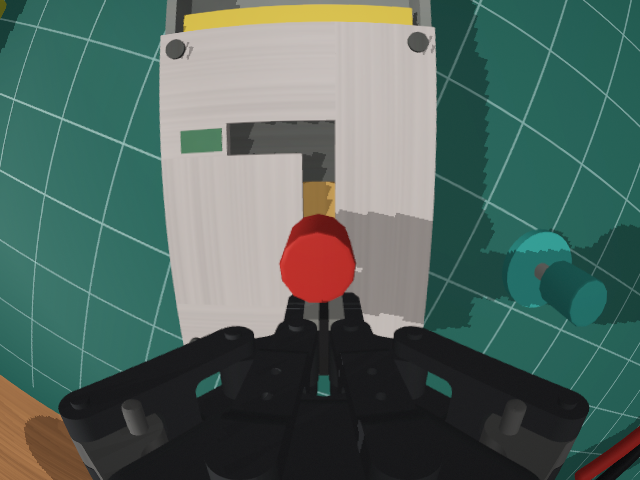

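The fingers are right behind the knob at (318,265), pushing lightly. I'll carry on.

drive_tool(commands="0.0274 0.0122 0 0 0 0 0;0.0274 0.0122 0 0 0 0 0;0.0274 0.0122 0 0 0 0 0;0.0274 0.0122 0 0 0 0 0;0.0274 0.0122 0 0 0 0 0;0.0274 0.0122 0 0 0 0 0;0.0274 0.0122 0 0 0 0 0;0.0274 0.0122 0 0 0 0 0;0.0274 0.0122 0 0 0 0 0;0.0274 0.0122 0 0 0 0 0;0.0274 0.0122 0 0 0 0 0")

```text
time_s: 5.15
eef_pos: [521.2, 32.7, 66.1]
ee_rot: [-0.0, 0.979, 0.204, -0.0]
force: [-1.1, -0.4, 1.1]
grip_width: 0.005
grip_force: 0.8
```

drive_tool(commands="0.0137 0.0061 0 0 0 0 0;0.0137 0.0061 0 0 0 0 0;0.0137 0.0061 0 0 0 0 0;0.0137 0.0061 0 0 0 0 0;0.0137 0.0061 0 0 0 0 0;0 0 0 0 0 0 0")

```text
time_s: 5.65
eef_pos: [528.0, 35.7, 66.1]
ee_rot: [0.0, 0.979, 0.204, 0.0]
force: [-1.0, -0.3, 0.2]
grip_width: 0.002
grip_force: 0.3
```

Run:
```python
from rig import *
import cv2
s=sense();c=capture("wrist");cv2.imwrite("pics/w3.png",c["pixels"]);print(s["eef_pos"],s["force"])
```

```text
[528.03250908  35.65810575  66.10045026] [-0.9586824  -0.25826763  0.22614133]
```

View pics/w3.png

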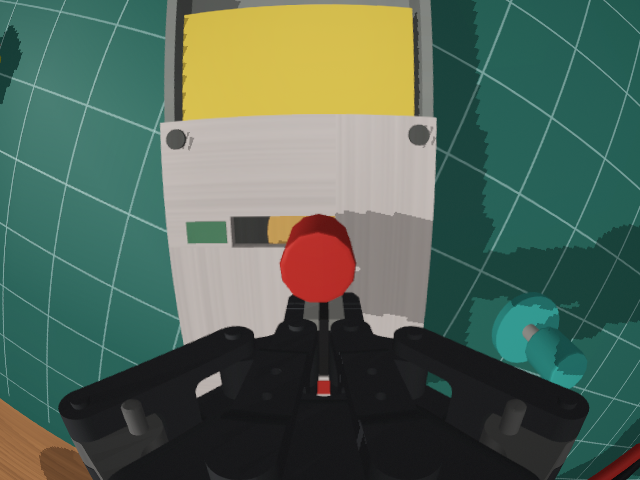

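The guard is out and the knob (318,265) is close to the corner. I'll creep up to the stop.

drive_tool(commands="0.0091 0.0041 0 0 0 0 0;0.0091 0.0041 0 0 0 0 0;0.0091 0.0041 0 0 0 0 0")

```text
time_s: 5.95
eef_pos: [530.5, 36.8, 66.1]
ee_rot: [-0.0, 0.979, 0.204, -0.0]
force: [-1.1, -0.2, 0.7]
grip_width: -0.001
grip_force: 0.7
```

drive_tool(commands="0.0091 0.0041 0 0 0 0 0;0.0091 0.0041 0 0 0 0 0")

```text
time_s: 6.12
eef_pos: [532.4, 37.7, 66.1]
ee_rot: [0.0, 0.979, 0.204, 0.0]
force: [-1.3, 0.1, 1.2]
grip_width: 0.004
grip_force: 0.7
```

drive_tool(commands="0.0091 0.0041 0 0 0 0 0;0.0091 0.0041 0 0 0 0 0")

```text
time_s: 6.28
eef_pos: [533.4, 38.2, 66.2]
ee_rot: [-0.0, 0.979, 0.204, -0.001]
force: [-9.3, -3.8, 8.1]
grip_width: -0.005
grip_force: 5.5
```

drive_tool(commands="-0.0457 -0.0203 0 0 0 0 0;-0.0457 -0.0203 0 0 0 0 0;-0.0457 -0.0203 0 0 0 0 0;0.0365 -0.0823 0 0 0 0 0;0.0365 -0.0823 0 0 0 0 0;0.0365 -0.0823 0 0 0 0 0;0.0365 -0.0823 0 0 0 0 0;0.08 0.0355 0 0 0 0 0;0.08 0.0355 0 0 0 0 0;0.08 0.0355 0 0 0 0 0;0.08 0.0355 0 0 0 0 0;0 0 0 0 0 0 0")

```text
time_s: 7.28
eef_pos: [568.4, 13.3, 66.0]
ee_rot: [0.0, 0.979, 0.204, 0.001]
force: [0.6, -0.2, -0.1]
grip_width: 0.003
grip_force: 0.0
```

Run:
```python
from rig import *
from h import *
import cv2
s=sense();c=capture("wrist");cv2.imwrite("pics/w4.png",c["pixels"]);print(tocut([537.8,41.1,.41745],s["eef_pos"][:2]),s["force"])
```

```text
[ 16.67148772 -37.84733185] [ 0.62402991 -0.22262423 -0.07218024]
```

View pics/w4.png

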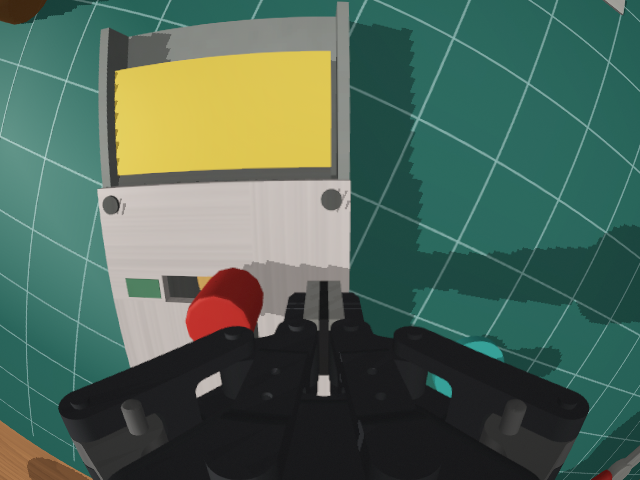

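The knob (225,305) stays in the corner, the guard is out, and the fingers are on its -y side. Now the sideways push.

drive_tool(commands="-0.0122 0.0274 0 0 0 0 0;-0.0122 0.0274 0 0 0 0 0;-0.0122 0.0274 0 0 0 0 0;-0.0122 0.0274 0 0 0 0 0;-0.0122 0.0274 0 0 0 0 0;-0.0122 0.0274 0 0 0 0 0;-0.0122 0.0274 0 0 0 0 0;-0.0122 0.0274 0 0 0 0 0;-0.0122 0.0274 0 0 0 0 0;-0.0122 0.0274 0 0 0 0 0")

```text
time_s: 8.17
eef_pos: [554.7, 41.3, 66.1]
ee_rot: [0.0, 0.979, 0.204, 0.0]
force: [0.4, -0.5, -0.6]
grip_width: 0.001
grip_force: 0.3
```

drive_tool(commands="-0.0122 0.0274 0 0 0 0 0;-0.0122 0.0274 0 0 0 0 0;-0.0122 0.0274 0 0 0 0 0;-0.0041 0.0091 0 0 0 0 0;0 0 0 0 0 0 0")

```text
time_s: 8.58
eef_pos: [550.6, 50.5, 66.1]
ee_rot: [-0.0, 0.979, 0.204, -0.0]
force: [-0.9, -0.9, 0.3]
grip_width: 0.003
grip_force: 0.0
```

Run:
```python
from rig import *
from h import *
import cv2
s=sense();c=capture("wrist");cv2.imwrite("pics/w5.png",c["pixels"]);print(tocut([537.8,41.1,.41745],s["eef_pos"][:2]),s["force"])
```

```text
[15.4979232   3.39390625] [-0.88809772 -0.92705962  0.29811065]
```

View pics/w5.png

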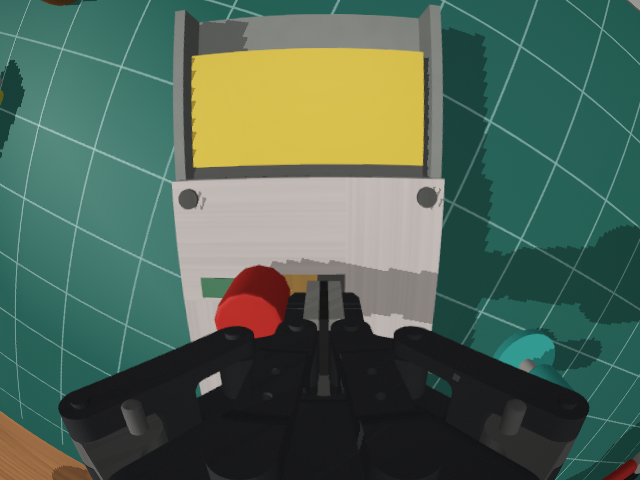

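The knob (253,303) is moving along the short leg ahead of the fingers. I'll creep to the end stop in 1 mm steps.

drive_tool(commands="-0.0041 0.0091 0 0 0 0 0;-0.0041 0.0091 0 0 0 0 0;-0.0041 0.0091 0 0 0 0 0")

```text
time_s: 8.88
eef_pos: [549.5, 52.9, 66.1]
ee_rot: [0.0, 0.979, 0.204, 0.0]
force: [0.6, -1.1, -0.3]
grip_width: -0.003
grip_force: 0.2
```

drive_tool(commands="-0.0041 0.0091 0 0 0 0 0;-0.0041 0.0091 0 0 0 0 0")

```text
time_s: 9.05
eef_pos: [548.7, 54.8, 66.1]
ee_rot: [0.0, 0.979, 0.204, -0.0]
force: [0.2, -0.7, 0.1]
grip_width: -0.005
grip_force: 0.6
```

drive_tool(commands="-0.0041 0.0091 0 0 0 0 0;-0.0041 0.0091 0 0 0 0 0")

```text
time_s: 9.22
eef_pos: [548.5, 56.0, 66.6]
ee_rot: [0.001, 0.979, 0.204, 0.001]
force: [1.8, -6.5, 5.2]
grip_width: -0.001
grip_force: 3.6
```

drive_tool(commands="-0.0041 0.0091 0 0 0 0 0;-0.0041 0.0091 0 0 0 0 0")

```text
time_s: 9.38
eef_pos: [548.4, 57.0, 67.2]
ee_rot: [0.002, 0.979, 0.204, 0.002]
force: [3.2, -11.1, 6.6]
grip_width: 0.001
grip_force: 6.0
```

The stop is reached at about 11 N. Next I back off and lift clear.

drive_tool(commands="0 0 0 0 0 0 0;0 0 0 0 0 0 0;0.0082 -0.0182 0 0 0 0 0;0.0203 -0.0457 0 0 0 0 0;0.0365 -0.0823 0 0 0 0 0;0.0365 -0.0823 0 0 0 0 0;0.0365 -0.0823 0 0 0 0 0;0 0 0.2 0 0 0 0;0 0 0.2 0 0 0 0;-0.1 -0.05 0.2 0 0 0 0;-0.2 -0.1 0.2 0 0 0 0;-0.2 -0.1 0.2 0 0 0 0;-0.2 -0.1 0 0 0 0 0;0 0 0 0 0 0 0;0 0 0 0 0 0 0;0 0 0 0 0 0 0")

```text
time_s: 10.72
eef_pos: [491.4, -7.9, 165.9]
ee_rot: [-0.0, 0.979, 0.204, 0.0]
force: [-0.2, 0.7, 0.6]
grip_width: 0.001
grip_force: 0.0
```

Run:
```python
from rig import *
import cv2
s=sense();c=capture("wrist");cv2.imwrite("pics/w6.png",c["pixels"]);print(s["eef_pos"],s["force"],s["ee_rot"])
```

```text
[491.35956742  -7.94501227 165.93009811] [-0.18501293  0.65056928  0.59172801] [-1.08700268e-04  9.79030219e-01  2.03715040e-01  1.06240658e-05]
```

View pics/w6.png

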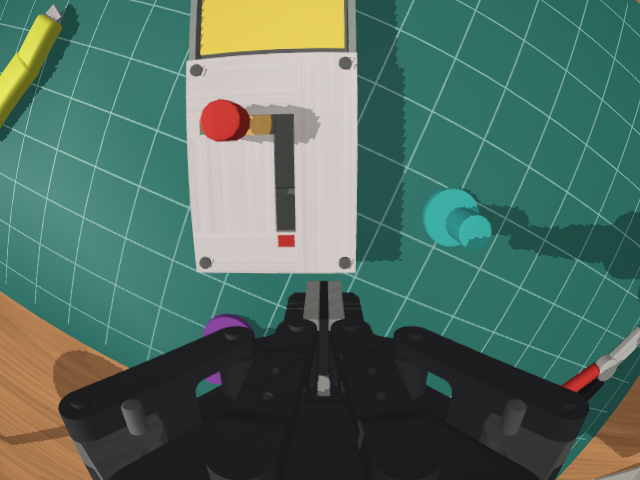

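The knob (222,120) now covers the green mark and the guard is out. I'll check its position in numbers and hand in if it is within range.

Run:
```python
from h import *
from rig import *
f=240/np.tan(np.radians(65.70647)/2);cx,cy=323.333,238.625
s=sense();T=np.array(capture("wrist")["tool_from_camera"]);Rt=rot(s["ee_rot"]);p0=s["eef_pos"]
def w(px,z):
    a=np.array([px[0]-cx,px[1]-cy]);r=np.hypot(*a);t=r/f
    d=Rt@T[:3,:3]@np.array([*(a/r*np.sin(t)),np.cos(t)]);o=p0+Rt@T[:3,3];return (o+d*(z-o[2])/d[2])[:2]
k=tocut([537.8,41.1,.41745],w((222,120),76));print(k)
if 11<k[0]<20 and k[1]>31: print(finish_job())
```

```text
[17.12830933 32.76494387]
the job is handed in; nothing more can be done
None
```

The guard is shut and locked, and the job is handed in at about 11 s of the 35 s allowed. The knob measures x 17.1, y 32.8 mm in the cutter frame, inside the required range; the guard's travel I checked only by eye in the last picture. The hand is clear, and the wrist readings I took never passed about 14 N.

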